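# Roll the new tin up to its neighbour in the tin rack

### The arm

A 7-joint arm with a two-finger parallel gripper is mounted at the origin on a cart in front of the work surface, level with it; the furniture and walls round the work are solid. World frame = base frame: x ahead of the robot, y to its left, z up, the work surface at z = 0. Lengths are in m, angles in rad, forces in N, time in s.
With the tool pointing down it reaches from about 0.425 to 0.875 m from the base axis. Payload 4.7 kg.
Tool frame: the origin (TCP) lies midway between the tips of the shut fingers; the grasp point (between the pads) lies 19 mm behind it (ctrl.grip_point_offset is the distance from the TCP to the grasp point, in m); z points along the fingers, y is the line along which they close (so a half turn about z gives the same grasp; the last joint's range is limited). The gripper opens to 87 mm and grips with 3 to 60 N. Pads are 19 mm wide; open, the fingers measure 117 mm over their backs; the gripper's body (75 mm by 190 mm) begins 51 mm behind the grasp point.
Start: joints at [-1.283, 0.321, -0.07, 1.45, 0.023, 1.371, -0.057], TCP at [0.176, 0.626, 0.223] pointing down, gripper open.
Joint ranges: [-2.86, 2.86], [-0.3, 2.09], [-1.38, 1.24], [0.06, 2.45], [-1.56, 4.7], [0.09, 2.05], [-2.69, 2.69]. Speed limits (rad/s): [2.57, 2.57, 3.14, 3.14, 3.14, 3.14, 3.14].

### API

Orientations are given as a rotation vector (axis times angle).
In Python, from bench import ctrl gives the robot as it stands. The module is installed in compiled form; this text tells all that it offers.
- The arm moves only by the shell command python3 -m handwheel 'ROWS' [OPENING] [FORCE]. ROWS is JSON, a list of rows, each an object of numbers: "x", "y", "z": the shift along the tool's x, y, z in m; "wx", "wy", "wz": the turn, a rotation vector about the tool's x, y, z in degrees. A call has 1 to 10 rows; each row is the pose to reach, as a shift and turn from the pose commanded when the call began, along the tool's axes at that moment; what a row does not reach only later rows make up. A row lasts 1/12 s, in which the tool goes at most 41.7 mm and 7.16 degrees, less where a joint would pass 70% of its speed; a pose out of reach is approached as far as the arm can. A call with a gripper value outside its range is refused whole. OPENING is the finger opening in m, from 0 to 0.087, set as the call begins (- or left out, the last holds). The fingers move at their own pace and stop on an object; FORCE is the grip in N (left out, the last holds). Time passes only in rows, so rows that repeat a pose let the fingers close. It gives the time, the measured TCP pose, the force, the opening and the grip force at its end, in the units of the state.
- ctrl.get_state(): the state, without advancing time (a new reading comes with each control period).
- ctrl.get_image(name): name is "side" or "top"; returns a dict with "image" (480x640x3 uint8, red, green, blue), "K" (3x3 intrinsics, pixels), "world_to_cam" (4x4, takes a point from world to camera coordinates). Camera axes: x right, y down, z forward; pixel columns grow to the right and rows downward; lengths in m; the calibration is good to about 2 mm. A picture is of the moment at which its call begins. There is no depth.
- ctrl.close_job(): hands the job in; it is judged then, once.
The state is a dict: "time": time; "joint_positions": joint angles; "qd": joint speeds; "joint_torque": joint torques, N m; "position": TCP position; "tool_rot": TCP orientation; "ft_force": force on the tool from outside, world axes, zero at the start; "torque": the same for the moment, N m; "grip_width": opening from 0.0 (shut) to 1.0 (fully open); "grip_force": force on a finger pad.
Only numpy, scipy, OpenCV 4.12 (cv2) and the standard library are available. Lean on these libraries where they do the work, as an engineer would, in place of code of your own. Each camera call takes 0.05 s, during which the arm holds its last target. There are 200 camera calls.

### The job

A new tin has just been laid at the empty loading end of the wooden tin rack, in the lane nearer the robot; at the other, stocked end a tin lies in each lane. With the fingertips on top of the new tin, roll it along its lane until it rests in the last free groove, right beside the tin at the stocked end, so that the loading end is clear again for the next tin. Roll it, do not lift, carry or drag it, and leave the other tins lying in their places.

Things in the scene. Friction and masses are not known exactly. Their poses are not given: they have to be found in the camera images.
- tin_new_mid (a point): the new tin, to be rolled: food tin, 57.4 mm diameter, 72 mm long, about 0.18 kg, lying on its side across the nearer lane, in the groove at the loading end (the end of the rack where no other tin lies; left or right). Point: middle of the tin, on its axis, 39 mm above the worktop at rest in a groove, 46 mm on a crest. z axis along the tin; x and y turn as it rolls.
- tin_first_mid (a point): the tin at the stocked end of the nearer lane, in the end groove: same kind of tin, lying the same way; the new tin belongs in the groove next to it. Point: middle of the tin, on its axis; z along its axis. A tin's top moves twice as far as the tin rolls, so one drag of a fingertip across the top carries it over one crest; pushed level from behind it tends to wedge against the flank ahead.
- tin_b1_mid (a point): a tin of the same kind in the farther lane, in the end groove of the stocked end, side by side with tin_first; middle of the tin. The four tins of this lane stay where they are.
- tin_b2_mid (a point): the second tin of the farther lane, in one of its three middle grooves; middle of the tin.
- tin_b3_mid (a point): the third tin of the farther lane, in one of its three middle grooves; middle of the tin.
- tin_b4_mid (a point): the fourth tin of the farther lane, in one of its three middle grooves; middle of the tin.
- tin_rack: low wooden rack fixed on the worktop, 187 mm (its x) by 348 mm (its y); origin at the centre of its underside. Two lanes run along its y, centre lines at x = -44.5 mm (nearer the robot) and +44.5 mm, each 80 mm wide between rails 9 mm thick; rails and end boards are 32 mm high.
- lane_mid (a point): middle of the nearer lane, at the bottom of its central groove, 10 mm above the worktop; axes as the rack's. Five V-grooves cross the lane, at y = -132, -66, 0, 66, 132 mm from here; flanks slope 12 degrees, crests half-way between are 7 mm higher. Pushed just past a crest, a tin runs down into the next groove and rocks there for 1 to 3 s before it rests.
Mind the look-alikes: they are no part of the job. What is shaped like the part that bears tin_new_mid but red is not meant. What is shaped like the part that bears tin_first_mid but purple is not meant.

How it is judged:
On the way, in this order (a step that is already met when the one before it is completed fails the run):
1. the new tin rolls over the first crest of its lane (distance between tin_new_mid and tin_first_mid between 0.165 and 0.24 m and angular speed of tin_new above 0.4 rad/s).
2. the new tin rolls over the last crest into the groove beside the other tin (distance between tin_new_mid and tin_first_mid below 0.098 m and angular speed of tin_new above 0.4 rad/s).
At the end, for the whole second after the job is handed in: The new tin rests (slower than 15 mm/s) on its side in the groove next to the other tin of its lane: centres 60 to 72 mm apart, tin down in the groove (centre below 41.5 mm), its axis within 0.12 rad of the grooves, inside its lane; the other five tins are within 8 mm of where they lay (distance between tin_new_mid and tin_first_mid between 0.06 and 0.072 m and x of tin_new_mid in the frame of tin_rack between -0.054 and -0.035 m and height (world z) of tin_new_mid below 0.0415 m and angle between the z axis of tin_new_mid and the x axis of tin_rack, either way round below 0.12 rad and linear speed of tin_new below 0.015 m/s and distance of each of tin_first_mid, tin_b1_mid, tin_b2_mid, tin_b3_mid, tin_b4_mid from where it was at the start of the episode below 0.008 m); the robot touches nothing.
It fails at once if the new tin is lifted clear of the rack (height (world z) of tin_new_mid above 0.056 m).
It fails at once if the other tin of the lane is shoved out of its place (distance of tin_first_mid from where it was at the start of the episode above 0.012 m).
It fails at once if a tin of the farther lane is shoved out of its place (distance of any of tin_b1_mid, tin_b2_mid, tin_b3_mid, tin_b4_mid from where it was at the start of the episode above 0.012 m).
It fails at once if the new tin is carried or dragged along without rolling (linear speed of tin_new above 0.04 m/s and angular speed of tin_new below 0.3 rad/s).
It also fails if it takes over 64 s, if anything falls off the work surface, if the arm or the gripper's body presses on something with over 40 N, if the wrist force passes 120 N, or if a joint passes its speed limit or range.

## Working session

There is one attempt and no reset: what is moved stays moved. The work goes in short steps, Python scripts to look and compute and a shell command to move; the robot and the scene stay as the last step left them, time stands still between calls to the robot, and variables do not carry over. Pictures are saved under pics/ and viewed, at most 10 in all, crops included, and the job is handed in when it is done.

```bash
mkdir -p pics
python3 - <<'E'
from bench import ctrl
import cv2,json,numpy as np
for n in("top","side"):
    d=ctrl.get_image(n); cv2.imwrite(f"pics/{n}0.png",d["image"][:,:,::-1])
    np.savez(f"{n}.npz",K=d["K"],T=d["world_to_cam"]); print(n,d["K"],d["world_to_cam"])
s=ctrl.get_state(); print(s)
E
```

```text
top [[559.13602229   0.         311.44523514]
 [  0.         559.13602229 234.9240698 ]
 [  0.           0.           1.        ]] [[-0.00471666 -0.9999814   0.00386808  0.03178208]
 [-0.98624188  0.00401261 -0.16525998  0.53603899]
 [ 0.16524139 -0.00459434 -0.98624245  1.28167512]
 [ 0.          0.          0.          1.        ]]
side [[565.87324128   0.         310.36587634]
 [  0.         565.87324128 233.5338622 ]
 [  0.           0.           1.        ]] [[ 0.98021796 -0.19760054  0.01125927 -0.5087109 ]
 [-0.11714058 -0.62506146 -0.77173587  0.14642454]
 [ 0.15953316  0.75515044 -0.63584352  1.07236083]
 [ 0.          0.          0.          1.        ]]
{'time': 0.1, 'joint_positions': array([-1.28290295,  0.32174926, -0.07009768,  1.45155342,  0.02260721,
        1.37078603, -0.05689948]), 'qd': array([ 0.0006145 , -0.00150438, -0.00042784, -0.00216487, -0.00099759,
        0.00147042, -0.00233221]), 'joint_torque': array([-8.43468843e-04, -4.92566657e+01, -4.06274842e-01, -3.13401711e+01,
       -6.41403836e-02,  3.93008755e-02,  6.23902747e-05]), 'position': array([0.17565886, 0.62530414, 0.22157052]), 'tool_rot': array([-4.28647021e-01, -3.11207177e+00,  2.67550808e-03]), 'ft_force': array([ 0.50604045, -0.38274042, -0.13133884]), 'torque': array([ 0.03377698, -0.02702675, -0.05159353]), 'grip_force': 0.0, 'grip_width': 0.997452217070151}
```

View pics/top0.png

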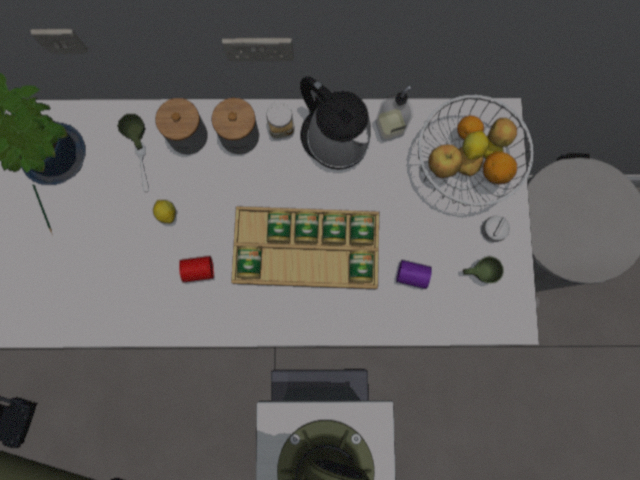

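View pics/side0.png

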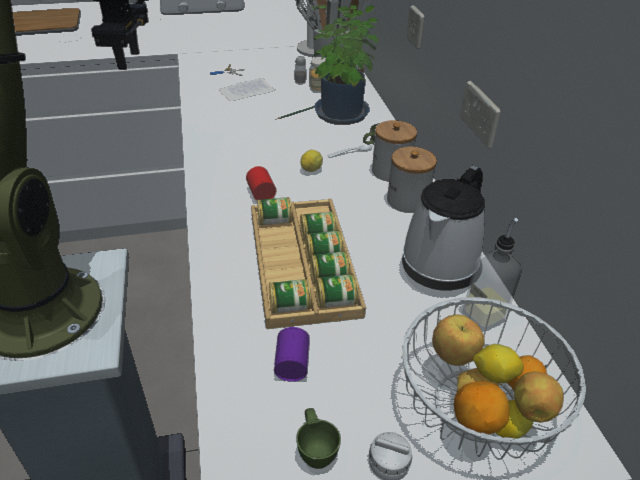

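The top view shows two green tins in the nearer lane: (249,262) at the left end, where the farther lane's end groove is also empty, and (361,266) at the right end, next to the far-lane tin at (362,228). The left tin is therefore tin_new and the right one tin_first. The red object (196,269) and the purple one (414,274) are the look-alikes. I'll confirm this in an enlarged crop and locate the tins.

```bash
cat > h.py <<'E'
import numpy as np
from bench import ctrl
def back(n,u,v,z):
    d=np.load(n+".npz");K,T=d["K"],d["T"];R,t=T[:3,:3],T[:3,3]
    r=R.T@np.linalg.inv(K)@[u,v,1];c=-R.T@t
    return c+r*(z-c[2])/r[2]
def proj(n,p):
    d=np.load(n+".npz");q=d["K"]@(d["T"]@np.r_[p,1])[:3];return q[:2]/q[2]
E
python3 - <<'E'
import cv2
from h import *
im=cv2.imread("pics/top0.png")[195:300,225:390]
cv2.imwrite("pics/crop0.png",cv2.resize(im,None,fx=4.8,fy=4.8,interpolation=cv2.INTER_CUBIC))
# rack outer top corners z=.032
for p in[(236,207),(380,209),(379,288),(233,287)]: print(p,back("top",*p,.032).round(4))
for p in[(249,262),(361,266)]: print(p,back("top",*p,.05).round(4))
E
```

```text
(236, 207) [0.6074 0.2111 0.032 ]
(380, 209) [ 0.6011 -0.1365  0.032 ]
(379, 288) [ 0.4107 -0.1293  0.032 ]
(233, 287) [0.4146 0.2148 0.032 ]
(249, 262) [0.4716 0.176  0.05  ]
(361, 266) [ 0.461  -0.0862  0.05  ]
```

View pics/crop0.png

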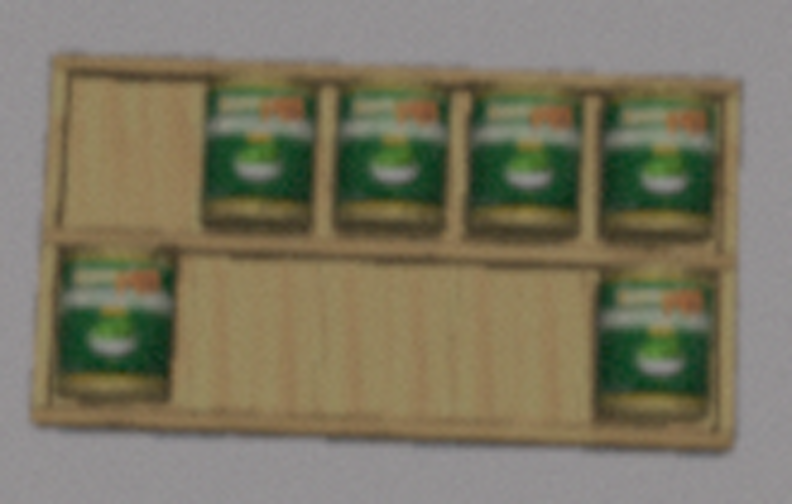

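The crop confirms it: tin_new is at crop (115,322) and tin_first at (655,343), with three empty grooves between them. I'll fit the rack pose from its corners and check it against the tins.

Run:
```python
from h import *
from scipy.optimize import least_squares
from scipy.spatial.transform import Rotation as R
c=np.array([(52,55),(740,80),(732,450),(32,422)])/4.8+[225,195]
L=np.array([(.0935,.174),(.0935,-.174),(-.0935,-.174),(-.0935,.174)])
def w(p,l,z):
    a=p[2];return np.r_[p[0]+l[0]*np.cos(a)-l[1]*np.sin(a),p[1]+l[0]*np.sin(a)+l[1]*np.cos(a),z]
f=lambda p:np.concatenate([proj("top",w(p,l,.032))-q for l,q in zip(L,c)])
s=least_squares(f,[.51,.04,0]);p=s.x;print(p,s.fun.round(2))
np.save("rack.npy",p)
for y in(.132,.066,0,-.066,-.132):
  t=w(p,(-.0445,y),.039);print(y,t.round(4),((proj("top",t)-[225,195])*4.8).round(0), proj("side",t).round(0))
st=ctrl.get_state();M=R.from_rotvec(st["tool_rot"]).as_matrix();print(M.round(3))
print("corners side",[proj("side",w(p,l,.032)).round(0) for l in L])
```

```text
[ 0.50917072  0.04240688 -0.04229491] [-0.3  -0.51  0.45 -0.3   0.74  0.24 -0.89  0.48]
0.132 [0.4703 0.1762 0.039 ] [117. 327.] [273. 212.]
0.066 [0.4675 0.1102 0.039 ] [251. 332.] [277. 230.]
0 [0.4647 0.0443 0.039 ] [385. 337.] [280. 250.]
-0.066 [ 0.4619 -0.0217  0.039 ] [519. 342.] [284. 272.]
-0.132 [ 0.4591 -0.0876  0.039 ] [654. 347.] [288. 296.]
[[-0.963  0.27  -0.   ]
 [ 0.27   0.963 -0.002]
 [-0.    -0.002 -1.   ]]
corners side [array([331., 198.]), array([366., 308.]), array([264., 319.]), array([250., 205.])]
```

```bash
cat > rel.py <<'E'
# usage: rel.py rack_y z : tool-frame shift/turn from commanded~measured pose to lane point with tool y along rack x
import sys;from h import *
from scipy.spatial.transform import Rotation as R
p=np.load("rack.npy");a=p[2];ly,z=float(sys.argv[1]),float(sys.argv[2]);l=(-.0445,ly)
t=np.r_[p[0]+l[0]*np.cos(a)-l[1]*np.sin(a),p[1]+l[0]*np.sin(a)+l[1]*np.cos(a),z]
s=ctrl.get_state();M=R.from_rotvec(s["tool_rot"]).as_matrix();P=s["position"]
yv=np.r_[np.cos(a),np.sin(a),0];zv=np.r_[0,0,-1.];G=np.c_[np.cross(yv,zv),yv,zv]
C,S=np.cos(a),np.sin(a);d=P[:2]-p[:2]
print("t",round(s["time"],2),"rack xy",(np.array([C*d[0]+S*d[1],-S*d[0]+C*d[1]])*1000).round(1),"z",(P[2]*1000).round(1),"F",s["ft_force"].round(2),"open",round(s["grip_width"],2))
print("shift mm",(M.T@(t-P)*1000).round(1),"turn deg",R.from_matrix(M.T@G).as_rotvec(degrees=True).round(2))
E
python3 rel.py .149 .14
P='{"x":-0.401,"y":-0.336,"z":0.08,"wz":76.8}'
python3 -m handwheel '[{"x":-0.04,"y":-0.034,"z":0.008,"wz":7},{"x":-0.08,"y":-0.067,"z":0.016,"wz":14},{"x":-0.12,"y":-0.1,"z":0.024,"wz":21},{"x":-0.16,"y":-0.134,"z":0.032,"wz":28},{"x":-0.2,"y":-0.168,"z":0.04,"wz":35},{"x":-0.24,"y":-0.2,"z":0.048,"wz":42},{"x":-0.28,"y":-0.235,"z":0.056,"wz":49},{"x":-0.32,"y":-0.27,"z":0.064,"wz":56},{"x":-0.36,"y":-0.3,"z":0.072,"wz":63},{"x":-0.40,"y":-0.336,"z":0.08,"wz":70}]' 0
python3 rel.py .149 .14
```

```text
t 0.1 rack xy [-357.9  568.3] z 221.6 F [ 0.51 -0.38 -0.13] open 1.0
shift mm [-401.2 -336.1   82.2] turn deg [-8.000e-02  7.000e-02  7.674e+01]
t 0.1 rack xy [-357.9  568.3] z 221.6 F [ 0.51 -0.38 -0.13] open 1.0
shift mm [-401.2 -336.1   82.2] turn deg [-8.000e-02  7.000e-02  7.674e+01]invalid input at $[0]: expected keys x, y, z, wx, wy, wz
```

```bash
python3 -m handwheel '[{"x":-0.04,"y":-0.034,"z":0.008,"wx":0,"wy":0,"wz":7},{"x":-0.08,"y":-0.067,"z":0.016,"wx":0,"wy":0,"wz":14},{"x":-0.12,"y":-0.1,"z":0.024,"wx":0,"wy":0,"wz":21},{"x":-0.16,"y":-0.134,"z":0.032,"wx":0,"wy":0,"wz":28},{"x":-0.2,"y":-0.168,"z":0.04,"wx":0,"wy":0,"wz":35},{"x":-0.24,"y":-0.2,"z":0.048,"wx":0,"wy":0,"wz":42},{"x":-0.28,"y":-0.235,"z":0.056,"wx":0,"wy":0,"wz":49},{"x":-0.32,"y":-0.27,"z":0.064,"wx":0,"wy":0,"wz":56},{"x":-0.36,"y":-0.3,"z":0.072,"wx":0,"wy":0,"wz":63},{"x":-0.40,"y":-0.336,"z":0.08,"wx":0,"wy":0,"wz":70}]' 0
python3 rel.py .149 .14
```

```text
time: 0.93
position: [0.4086, 0.2838, 0.159]
tool_rot: [-2.143, -2.297, -0.0]
ft_force: [0.9, -0.0, 0.5]
grip_width: 0.327
grip_force: 0.0
t 0.93 rack xy [-110.6  236.9] z 159.0 F [ 0.89 -0.01  0.51] open 0.33
shift mm [-94.7  55.9  19. ] turn deg [-0.01 -0.01  6.4 ]
```

```bash
python3 -m handwheel '[{"x":-0.03,"y":0.018,"z":0.006,"wx":0,"wy":0,"wz":3},{"x":-0.06,"y":0.036,"z":0.012,"wx":0,"wy":0,"wz":6},{"x":-0.09,"y":0.054,"z":0.018,"wx":0,"wy":0,"wz":6},{"x":-0.09,"y":0.054,"z":0.018,"wx":0,"wy":0,"wz":6},{"x":-0.09,"y":0.054,"z":0.018,"wx":0,"wy":0,"wz":6},{"x":-0.09,"y":0.054,"z":0.018,"wx":0,"wy":0,"wz":6}]' 0
python3 rel.py .149 .08
```

```text
time: 1.43
position: [0.4682, 0.2005, 0.1412]
tool_rot: [-2.253, -2.188, 0.001]
ft_force: [-0.1, 1.9, 0.5]
grip_width: 0.006
grip_force: 0.0
t 1.43 rack xy [-47.7 156.2] z 141.2 F [-0.05  1.88  0.53] open 0.01
shift mm [-7.3  3.1 61.2] turn deg [-0.05 -0.01  0.74]
```

```bash
python3 -m handwheel '[{"x":-0.007,"y":0.003,"z":0.03,"wx":0,"wy":0,"wz":0.7},{"x":-0.007,"y":0.003,"z":0.061,"wx":0,"wy":0,"wz":0.7},{"x":-0.007,"y":0.003,"z":0.061,"wx":0,"wy":0,"wz":0.7},{"x":-0.007,"y":0.003,"z":0.061,"wx":0,"wy":0,"wz":0.7},{"x":-0.007,"y":0.003,"z":0.061,"wx":0,"wy":0,"wz":0.7}]'
python3 rel.py .148 .067
python3 - <<'E'
from h import *;import cv2
d=ctrl.get_image("side")["image"][:,:,::-1];cv2.imwrite("pics/s1.png",cv2.resize(d[130:350,200:420],None,fx=2.7,fy=2.7,interpolation=cv2.INTER_CUBIC))
E
```

```text
time: 1.85
position: [0.4717, 0.1945, 0.0817]
tool_rot: [2.265, 2.177, 0.002]
ft_force: [0.0, 0.5, -0.4]
grip_width: 0.007
grip_force: 0.0
t 1.85 rack xy [-43.8 150.4] z 81.7 F [ 0.04  0.45 -0.37] open 0.01
shift mm [-2.4 -0.7 14.7] turn deg [ 0.06 -0.06  0.16]
```

View pics/s1.png

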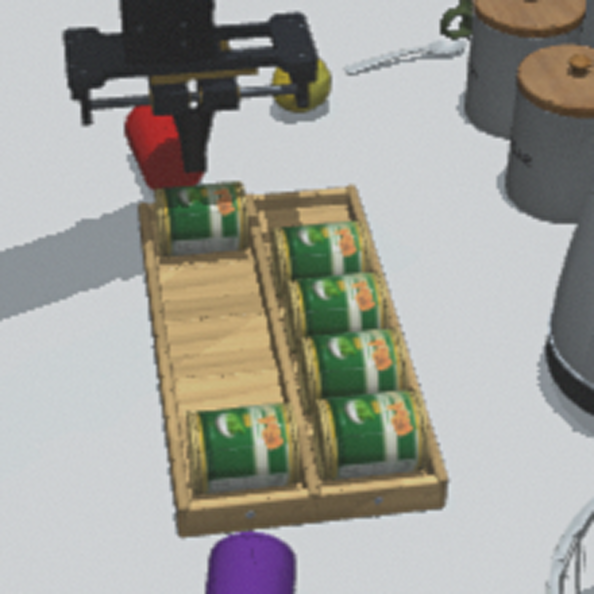

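The shut fingertips (crop 193,165) are above and just behind the top of the new tin (200,190), centred on it. Next I lower to contact.

```bash
python3 -m handwheel '[{"x":-0.001,"y":-0.001,"z":0.006,"wx":0,"wy":0,"wz":0},{"x":-0.001,"y":-0.001,"z":0.012,"wx":0,"wy":0,"wz":0},{"x":-0.001,"y":-0.001,"z":0.013,"wx":0,"wy":0,"wz":0},{"x":-0.001,"y":-0.001,"z":0.014,"wx":0,"wy":0,"wz":0},{"x":-0.001,"y":-0.001,"z":0.014,"wx":0,"wy":0,"wz":0}]'
python3 rel.py .148 .067
python3 -m handwheel '[{"x":0,"y":0,"z":0.001,"wx":0,"wy":0,"wz":0},{"x":0,"y":0,"z":0.001,"wx":0,"wy":0,"wz":0}]'
python3 -m handwheel '[{"x":0,"y":0,"z":0.001,"wx":0,"wy":0,"wz":0},{"x":0,"y":0,"z":0.001,"wx":0,"wy":0,"wz":0}]'
python3 rel.py .148 .067
```

```text
time: 2.32
position: [0.4707, 0.1926, 0.0673]
tool_rot: [-2.267, -2.174, -0.002]
ft_force: [-2.5, -0.7, 4.8]
grip_width: 0.005
grip_force: 2.5
t 2.32 rack xy [-44.8 148.4] z 67.3 F [-2.52 -0.7   4.82] open 0.01
shift mm [-0.4  0.3  0.3] turn deg [ 0.02 -0.06  0.04]
time: 2.48
position: [0.4708, 0.1929, 0.0671]
tool_rot: [-2.266, -2.174, -0.002]
ft_force: [-3.5, 0.2, 9.9]
grip_width: 0.003
grip_force: 4.8
time: 2.65
position: [0.4709, 0.1935, 0.0669]
tool_rot: [-2.266, -2.174, -0.004]
ft_force: [-5.5, 0.4, 15.3]
grip_width: 0.008
grip_force: 7.3
t 2.65 rack xy [-44.6 149.3] z 66.9 F [-5.46  0.4  15.34] open 0.01
shift mm [-1.3  0.1 -0.1] turn deg [ 0.03 -0.16  0.05]
```

```bash
python3 -m handwheel '[{"x":-0.007,"y":0,"z":-0.0012,"wx":0,"wy":0,"wz":0},{"x":-0.014,"y":0,"z":-0.0024,"wx":0,"wy":0,"wz":0},{"x":-0.021,"y":0,"z":-0.0031,"wx":0,"wy":0,"wz":0},{"x":-0.028,"y":0,"z":-0.0039,"wx":0,"wy":0,"wz":0},{"x":-0.035,"y":0,"z":-0.0046,"wx":0,"wy":0,"wz":0},{"x":-0.042,"y":0,"z":-0.0053,"wx":0,"wy":0,"wz":0}]'
python3 rel.py .132 .08
python3 - <<'E'
from h import *;import cv2
for n in("side","top"):
    d=ctrl.get_image(n)["image"][:,:,::-1]; cv2.imwrite(f"pics/{n}2.png",d)
a=cv2.imread("pics/side2.png")[170:330,220:400];b=cv2.imread("pics/top2.png")[190:300,220:400]
cv2.imwrite("pics/c2.png",np.vstack([cv2.resize(x,None,fx=2.2,fy=2.2,interpolation=cv2.INTER_CUBIC) for x in(a,b)]))
E
```

```text
time: 3.15
position: [0.4691, 0.1521, 0.0723]
tool_rot: [-2.265, -2.174, -0.005]
ft_force: [-5.2, 1.6, 15.8]
grip_width: 0.007
grip_force: 7.6
t 3.15 rack xy [-44.7 107.9] z 72.3 F [-5.16  1.56 15.76] open 0.01
shift mm [24.1  0.2 -7.6] turn deg [ 0.03 -0.23  0.08]
```

View pics/c2.png

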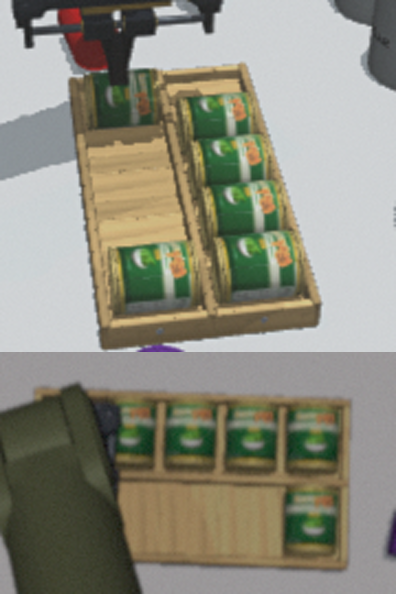

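The tin has rolled about 20 mm up the first flank: its label has turned and the force is steady. I continue over the crest.

```bash
python3 -m handwheel '[{"x":-0.007,"y":0,"z":-0.0007,"wx":0,"wy":0,"wz":0},{"x":-0.014,"y":0,"z":-0.0013,"wx":0,"wy":0,"wz":0},{"x":-0.021,"y":0,"z":-0.0012,"wx":0,"wy":0,"wz":0},{"x":-0.028,"y":0,"z":-0.0004,"wx":0,"wy":0,"wz":0},{"x":-0.034,"y":0,"z":0.001,"wx":0,"wy":0,"wz":0}]'
python3 rel.py .132 .08
python3 - <<'E'
from h import *;import cv2
d=ctrl.get_image("side")["image"][:,:,::-1]; cv2.imwrite(f"pics/s3.png",cv2.resize(d[170:330,220:400],None,fx=3,fy=3,interpolation=cv2.INTER_CUBIC))
E
```

```text
time: 3.67
position: [0.4676, 0.1154, 0.0703]
tool_rot: [2.267, 2.174, 0.001]
ft_force: [-2.7, -3.7, 8.0]
grip_width: -0.0
grip_force: 3.8
t 3.67 rack xy [-44.6  71.2] z 70.3 F [-2.71 -3.67  7.99] open -0.0
shift mm [60.8  0.1 -9.7] turn deg [ 0.02 -0.02  0.02]
```

View pics/s3.png

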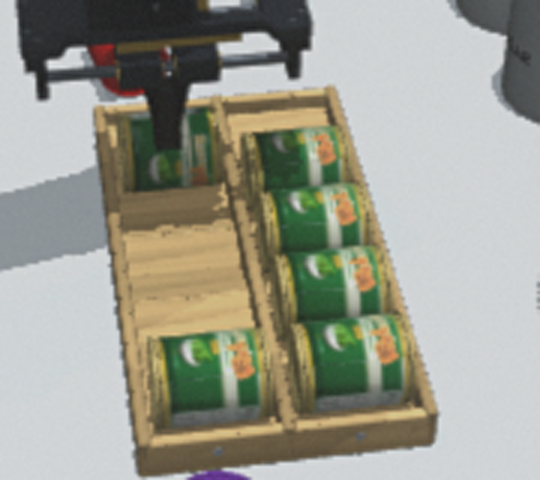

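```bash
python3 -m handwheel '[{"x":-0.008,"y":0,"z":0,"wx":0,"wy":0,"wz":0},{"x":-0.016,"y":0,"z":-0.004,"wx":0,"wy":0,"wz":0},{"x":-0.020,"y":0,"z":-0.02,"wx":0,"wy":0,"wz":0},{"x":-0.02,"y":0,"z":-0.03,"wx":0,"wy":0,"wz":0},{"x":-0.02,"y":0,"z":-0.03,"wx":0,"wy":0,"wz":0},{"x":-0.02,"y":0,"z":-0.03,"wx":0,"wy":0,"wz":0},{"x":-0.02,"y":0,"z":-0.03,"wx":0,"wy":0,"wz":0},{"x":-0.02,"y":0,"z":-0.03,"wx":0,"wy":0,"wz":0}]'
python3 rel.py .082 .1
python3 - <<'E'
from h import *;import cv2
d=ctrl.get_image("side")["image"][:,:,::-1]; cv2.imwrite(f"pics/s4.png",cv2.resize(d[170:330,220:400],None,fx=3,fy=3,interpolation=cv2.INTER_CUBIC))
E
```

```text
time: 4.38
position: [0.4659, 0.0963, 0.0981]
tool_rot: [-2.266, -2.175, 0.002]
ft_force: [1.0, -0.3, -0.5]
grip_width: 0.004
grip_force: 0.0
t 4.38 rack xy [-45.5  52. ] z 98.1 F [ 0.96 -0.34 -0.46] open 0.0
shift mm [30.   1.  -1.9] turn deg [-0.06  0.02  0.08]
```

View pics/s4.png

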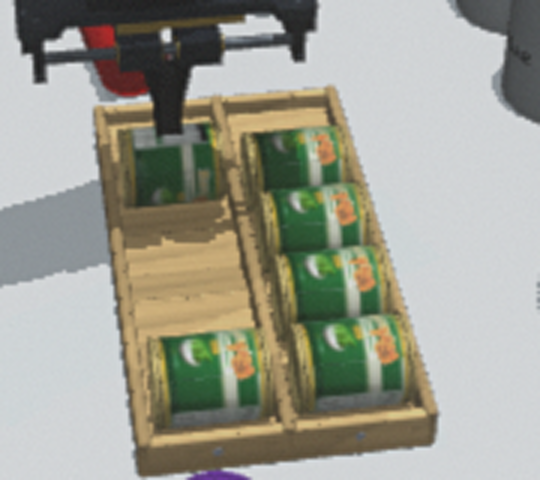

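The tin is over the crest and rolling into groove 2, with its front edge at about (178,207). I reposition behind it while it settles.

```bash
python3 -m handwheel '[{"x":0.015,"y":0.001,"z":0,"wx":0,"wy":0,"wz":0},{"x":0.03,"y":0.001,"z":0,"wx":0,"wy":0,"wz":0},{"x":0.03,"y":0.001,"z":0,"wx":0,"wy":0,"wz":0},{"x":0.03,"y":0.001,"z":0,"wx":0,"wy":0,"wz":0},{"x":0.03,"y":0.001,"z":0,"wx":0,"wy":0,"wz":0},{"x":0.03,"y":0.001,"z":0,"wx":0,"wy":0,"wz":0},{"x":0.03,"y":0.001,"z":0,"wx":0,"wy":0,"wz":0},{"x":0.03,"y":0.001,"z":0,"wx":0,"wy":0,"wz":0},{"x":0.03,"y":0.001,"z":0,"wx":0,"wy":0,"wz":0},{"x":0.03,"y":0.001,"z":0,"wx":0,"wy":0,"wz":0}]'
python3 -m handwheel '[{"x":0,"y":0,"z":0,"wx":0,"wy":0,"wz":0},{"x":0,"y":0,"z":0,"wx":0,"wy":0,"wz":0},{"x":0,"y":0,"z":0,"wx":0,"wy":0,"wz":0},{"x":0,"y":0,"z":0,"wx":0,"wy":0,"wz":0},{"x":0,"y":0,"z":0,"wx":0,"wy":0,"wz":0},{"x":0,"y":0,"z":0,"wx":0,"wy":0,"wz":0},{"x":0,"y":0,"z":0,"wx":0,"wy":0,"wz":0},{"x":0,"y":0,"z":0,"wx":0,"wy":0,"wz":0},{"x":0,"y":0,"z":0,"wx":0,"wy":0,"wz":0},{"x":0,"y":0,"z":0,"wx":0,"wy":0,"wz":0}]'
python3 -m handwheel '[{"x":0,"y":0,"z":0.01,"wx":0,"wy":0,"wz":0},{"x":0,"y":0,"z":0.02,"wx":0,"wy":0,"wz":0},{"x":0,"y":0,"z":0.02,"wx":0,"wy":0,"wz":0},{"x":0,"y":0,"z":0.02,"wx":0,"wy":0,"wz":0},{"x":0,"y":0,"z":0.02,"wx":0,"wy":0,"wz":0},{"x":0,"y":0,"z":0.02,"wx":0,"wy":0,"wz":0}]'
python3 rel.py .0825 .067
```

```text
time: 5.27
position: [0.4688, 0.1258, 0.0988]
tool_rot: [2.268, 2.174, 0.0]
ft_force: [-0.4, 0.5, 0.8]
grip_width: 0.004
grip_force: 0.0
time: 6.1
position: [0.4687, 0.1261, 0.0988]
tool_rot: [-2.267, -2.175, -0.0]
ft_force: [0.5, -0.1, -0.1]
grip_width: 0.005
grip_force: 0.0
time: 6.6
position: [0.4689, 0.1261, 0.0789]
tool_rot: [2.267, 2.175, 0.0]
ft_force: [0.7, -0.2, 0.5]
grip_width: 0.006
grip_force: 0.0
t 6.6 rack xy [-43.8  81.9] z 78.9 F [ 0.74 -0.21  0.5 ] open 0.01
shift mm [ 0.6 -0.7 11.9] turn deg [ 0.02 -0.01  0.03]
```

```bash
python3 -m handwheel '[{"x":0,"y":-0.001,"z":0.003,"wx":0,"wy":0,"wz":0},{"x":0,"y":-0.001,"z":0.006,"wx":0,"wy":0,"wz":0},{"x":0,"y":-0.001,"z":0.009,"wx":0,"wy":0,"wz":0},{"x":0,"y":-0.001,"z":0.011,"wx":0,"wy":0,"wz":0},{"x":0,"y":-0.001,"z":0.012,"wx":0,"wy":0,"wz":0},{"x":0,"y":-0.001,"z":0.013,"wx":0,"wy":0,"wz":0},{"x":0,"y":-0.001,"z":0.013,"wx":0,"wy":0,"wz":0}]'
python3 rel.py .0825 .067
python3 - <<'E'
from h import *;import cv2
d=ctrl.get_image("side")["image"][:,:,::-1]; cv2.imwrite(f"pics/s5.png",cv2.resize(d[170:330,220:400],None,fx=3,fy=3,interpolation=cv2.INTER_CUBIC))
E
```

```text
time: 7.18
position: [0.4678, 0.1268, 0.0671]
tool_rot: [-2.266, -2.174, -0.001]
ft_force: [-4.1, 1.0, 11.7]
grip_width: 0.008
grip_force: 5.6
t 7.18 rack xy [-44.9  82.5] z 67.1 F [-4.08  1.04 11.66] open 0.01
shift mm [-0.   0.4  0.1] turn deg [-0.03 -0.07  0.04]
```

View pics/s5.png

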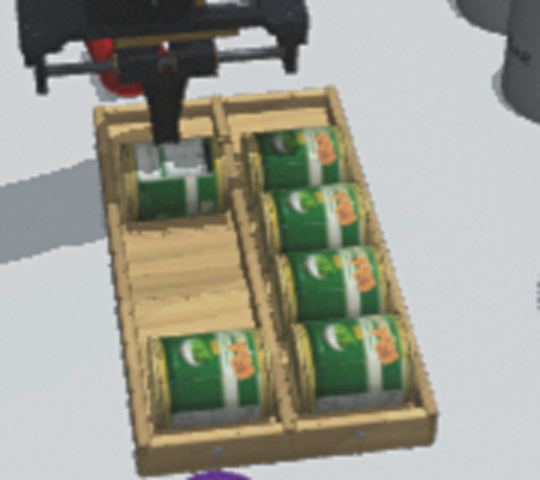

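The tin now lies in groove 2, and contact is at z = 67.1 mm as predicted. I repeat the drag over crest 2.

```bash
python3 -m handwheel '[{"x":-0.007,"y":0,"z":-0.0005,"wx":0,"wy":0,"wz":0},{"x":-0.014,"y":0,"z":-0.0018,"wx":0,"wy":0,"wz":0},{"x":-0.021,"y":0,"z":-0.0025,"wx":0,"wy":0,"wz":0},{"x":-0.028,"y":0,"z":-0.0033,"wx":0,"wy":0,"wz":0},{"x":-0.035,"y":0,"z":-0.004,"wx":0,"wy":0,"wz":0},{"x":-0.042,"y":0,"z":-0.0047,"wx":0,"wy":0,"wz":0}]'
python3 -m handwheel '[{"x":-0.007,"y":0,"z":-0.0007,"wx":0,"wy":0,"wz":0},{"x":-0.014,"y":0,"z":-0.0013,"wx":0,"wy":0,"wz":0},{"x":-0.021,"y":0,"z":-0.0012,"wx":0,"wy":0,"wz":0},{"x":-0.028,"y":0,"z":-0.0004,"wx":0,"wy":0,"wz":0},{"x":-0.034,"y":0,"z":0.001,"wx":0,"wy":0,"wz":0}]'
python3 rel.py .066 .08
python3 -m handwheel '[{"x":-0.008,"y":0,"z":0,"wx":0,"wy":0,"wz":0},{"x":-0.016,"y":0,"z":-0.004,"wx":0,"wy":0,"wz":0},{"x":-0.020,"y":0,"z":-0.02,"wx":0,"wy":0,"wz":0},{"x":-0.02,"y":0,"z":-0.03,"wx":0,"wy":0,"wz":0},{"x":-0.02,"y":0,"z":-0.03,"wx":0,"wy":0,"wz":0},{"x":-0.02,"y":0,"z":-0.03,"wx":0,"wy":0,"wz":0},{"x":-0.02,"y":0,"z":-0.03,"wx":0,"wy":0,"wz":0}]'
python3 rel.py .0165 .1
```

```text
time: 7.73
position: [0.466, 0.0856, 0.0723]
tool_rot: [-2.265, -2.174, -0.003]
ft_force: [-5.8, 2.8, 14.7]
grip_width: 0.003
grip_force: 7.3
time: 8.15
position: [0.4646, 0.0493, 0.0703]
tool_rot: [-2.267, -2.174, 0.0]
ft_force: [-2.2, -1.9, 5.7]
grip_width: 0.005
grip_force: 2.8
t 8.15 rack xy [-44.8   5. ] z 70.3 F [-2.22 -1.86  5.7 ] open 0.01
shift mm [61.   0.4 -9.7] turn deg [-0.    0.    0.03]
time: 8.73
position: [0.4635, 0.0306, 0.0991]
tool_rot: [-2.266, -2.175, -0.0]
ft_force: [-0.0, -0.1, -0.4]
grip_width: 0.005
grip_force: 0.0
t 8.73 rack xy [-45.1 -13.7] z 99.1 F [-0.03 -0.08 -0.38] open 0.01
shift mm [30.2  0.7 -0.9] turn deg [-0.01 -0.01  0.08]
```

Same readings as the first time. I reposition behind groove 3, wait for the tin to settle, then lower to contact.

```bash
python3 -m handwheel '[{"x":0.015,"y":0,"z":0,"wx":0,"wy":0,"wz":0},{"x":0.03,"y":0,"z":0,"wx":0,"wy":0,"wz":0},{"x":0.03,"y":0,"z":0,"wx":0,"wy":0,"wz":0},{"x":0.03,"y":0,"z":0,"wx":0,"wy":0,"wz":0},{"x":0.03,"y":0,"z":0,"wx":0,"wy":0,"wz":0},{"x":0.03,"y":0,"z":0,"wx":0,"wy":0,"wz":0},{"x":0.03,"y":0,"z":0,"wx":0,"wy":0,"wz":0},{"x":0.03,"y":0,"z":0,"wx":0,"wy":0,"wz":0},{"x":0.03,"y":0,"z":0,"wx":0,"wy":0,"wz":0},{"x":0.03,"y":0,"z":0,"wx":0,"wy":0,"wz":0}]'
python3 -m handwheel '[{"x":0,"y":0,"z":0,"wx":0,"wy":0,"wz":0},{"x":0,"y":0,"z":0,"wx":0,"wy":0,"wz":0},{"x":0,"y":0,"z":0,"wx":0,"wy":0,"wz":0},{"x":0,"y":0,"z":0,"wx":0,"wy":0,"wz":0},{"x":0,"y":0,"z":0,"wx":0,"wy":0,"wz":0},{"x":0,"y":0,"z":0,"wx":0,"wy":0,"wz":0},{"x":0,"y":0,"z":0,"wx":0,"wy":0,"wz":0},{"x":0,"y":0,"z":0,"wx":0,"wy":0,"wz":0},{"x":0,"y":0,"z":0,"wx":0,"wy":0,"wz":0},{"x":0,"y":0,"z":0,"wx":0,"wy":0,"wz":0}]'
python3 -m handwheel '[{"x":0,"y":0,"z":0.01,"wx":0,"wy":0,"wz":0},{"x":0,"y":0,"z":0.02,"wx":0,"wy":0,"wz":0},{"x":0,"y":0,"z":0.023,"wx":0,"wy":0,"wz":0},{"x":0,"y":0,"z":0.026,"wx":0,"wy":0,"wz":0},{"x":0,"y":0,"z":0.029,"wx":0,"wy":0,"wz":0},{"x":0,"y":0,"z":0.031,"wx":0,"wy":0,"wz":0},{"x":0,"y":0,"z":0.032,"wx":0,"wy":0,"wz":0},{"x":0,"y":0,"z":0.033,"wx":0,"wy":0,"wz":0},{"x":0,"y":0,"z":0.033,"wx":0,"wy":0,"wz":0}]'
python3 rel.py .0165 .067
python3 - <<'E'
from h import *;import cv2
d=ctrl.get_image("side")["image"][:,:,::-1]; cv2.imwrite(f"pics/s6.png",cv2.resize(d[170:330,220:400],None,fx=3,fy=3,interpolation=cv2.INTER_CUBIC))
E
```

```text
time: 9.57
position: [0.465, 0.0599, 0.0995]
tool_rot: [2.268, 2.174, 0.0]
ft_force: [1.6, 0.2, -0.2]
grip_width: 0.004
grip_force: 0.0
time: 10.4
position: [0.465, 0.0601, 0.0995]
tool_rot: [-2.267, -2.175, -0.0]
ft_force: [0.1, -0.5, 0.6]
grip_width: 0.006
grip_force: 0.0
time: 11.15
position: [0.4651, 0.0603, 0.0673]
tool_rot: [-2.267, -2.174, -0.0]
ft_force: [-2.9, -0.5, 6.4]
grip_width: 0.005
grip_force: 3.3
t 11.15 rack xy [-44.8  16.1] z 67.3 F [-2.88 -0.46  6.45] open 0.0
shift mm [0.4 0.3 0.3] turn deg [-0.02 -0.04  0.03]
```

View pics/s6.png

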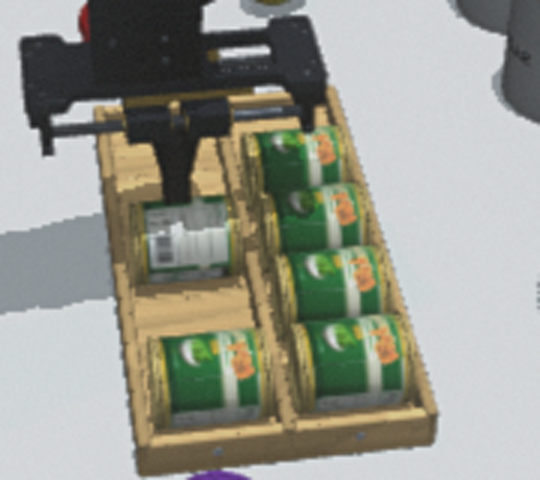

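The tin lies straight in groove 3, with its front edge at about (185,280). Last drag, over crest 3.

```bash
python3 -m handwheel '[{"x":-0.007,"y":0,"z":0.0003,"wx":0,"wy":0,"wz":0},{"x":-0.014,"y":0,"z":-0.001,"wx":0,"wy":0,"wz":0},{"x":-0.021,"y":0,"z":-0.0017,"wx":0,"wy":0,"wz":0},{"x":-0.028,"y":0,"z":-0.0025,"wx":0,"wy":0,"wz":0},{"x":-0.035,"y":0,"z":-0.0032,"wx":0,"wy":0,"wz":0},{"x":-0.042,"y":0,"z":-0.0039,"wx":0,"wy":0,"wz":0}]'
python3 -m handwheel '[{"x":-0.007,"y":0,"z":-0.0007,"wx":0,"wy":0,"wz":0},{"x":-0.014,"y":0,"z":-0.0013,"wx":0,"wy":0,"wz":0},{"x":-0.021,"y":0,"z":-0.0012,"wx":0,"wy":0,"wz":0},{"x":-0.028,"y":0,"z":-0.0004,"wx":0,"wy":0,"wz":0},{"x":-0.034,"y":0,"z":0.001,"wx":0,"wy":0,"wz":0}]'
python3 rel.py 0 .08
python3 -m handwheel '[{"x":-0.008,"y":0,"z":0,"wx":0,"wy":0,"wz":0},{"x":-0.016,"y":0,"z":-0.004,"wx":0,"wy":0,"wz":0},{"x":-0.020,"y":0,"z":-0.02,"wx":0,"wy":0,"wz":0},{"x":-0.02,"y":0,"z":-0.03,"wx":0,"wy":0,"wz":0},{"x":-0.02,"y":0,"z":-0.05,"wx":0,"wy":0,"wz":0},{"x":-0.02,"y":0,"z":-0.08,"wx":0,"wy":0,"wz":0},{"x":0.01,"y":0,"z":-0.1,"wx":0,"wy":0,"wz":0},{"x":0.04,"y":0,"z":-0.12,"wx":0,"wy":0,"wz":0},{"x":0.07,"y":0,"z":-0.12,"wx":0,"wy":0,"wz":0},{"x":0.1,"y":0,"z":-0.12,"wx":0,"wy":0,"wz":0}]'
python3 -m handwheel '[{"x":0,"y":0,"z":0,"wx":0,"wy":0,"wz":0},{"x":0,"y":0,"z":0,"wx":0,"wy":0,"wz":0},{"x":0,"y":0,"z":0,"wx":0,"wy":0,"wz":0},{"x":0,"y":0,"z":0,"wx":0,"wy":0,"wz":0},{"x":0,"y":0,"z":0,"wx":0,"wy":0,"wz":0},{"x":0,"y":0,"z":0,"wx":0,"wy":0,"wz":0},{"x":0,"y":0,"z":0,"wx":0,"wy":0,"wz":0},{"x":0,"y":0,"z":0,"wx":0,"wy":0,"wz":0},{"x":0,"y":0,"z":0,"wx":0,"wy":0,"wz":0},{"x":0,"y":0,"z":0,"wx":0,"wy":0,"wz":0}]'
python3 -m handwheel '[{"x":0,"y":0,"z":0,"wx":0,"wy":0,"wz":0},{"x":0,"y":0,"z":0,"wx":0,"wy":0,"wz":0},{"x":0,"y":0,"z":0,"wx":0,"wy":0,"wz":0},{"x":0,"y":0,"z":0,"wx":0,"wy":0,"wz":0},{"x":0,"y":0,"z":0,"wx":0,"wy":0,"wz":0},{"x":0,"y":0,"z":0,"wx":0,"wy":0,"wz":0},{"x":0,"y":0,"z":0,"wx":0,"wy":0,"wz":0},{"x":0,"y":0,"z":0,"wx":0,"wy":0,"wz":0},{"x":0,"y":0,"z":0,"wx":0,"wy":0,"wz":0},{"x":0,"y":0,"z":0,"wx":0,"wy":0,"wz":0}]'
python3 -m handwheel '[{"x":0,"y":0,"z":0,"wx":0,"wy":0,"wz":0},{"x":0,"y":0,"z":0,"wx":0,"wy":0,"wz":0},{"x":0,"y":0,"z":0,"wx":0,"wy":0,"wz":0},{"x":0,"y":0,"z":0,"wx":0,"wy":0,"wz":0},{"x":0,"y":0,"z":0,"wx":0,"wy":0,"wz":0},{"x":0,"y":0,"z":0,"wx":0,"wy":0,"wz":0},{"x":0,"y":0,"z":0,"wx":0,"wy":0,"wz":0},{"x":0,"y":0,"z":0,"wx":0,"wy":0,"wz":0},{"x":0,"y":0,"z":0,"wx":0,"wy":0,"wz":0},{"x":0,"y":0,"z":0,"wx":0,"wy":0,"wz":0}]' | head -2
python3 - <<'E'
from h import *;import cv2
d=[ctrl.get_image("side")["image"][170:330,220:400,::-1] for _ in range(2)]
print("motion px diff",np.abs(d[0].astype(int)-d[1]).max())
o=cv2.imread("pics/side0.png")[170:330,220:400]
cv2.imwrite("pics/s7.png",np.hstack([cv2.resize(x,None,fx=2.2,fy=2.2,interpolation=cv2.INTER_CUBIC) for x in(o,d[1])]))
E
```

```text
time: 11.7
position: [0.4634, 0.0194, 0.0723]
tool_rot: [-2.265, -2.174, -0.003]
ft_force: [-5.9, 2.7, 15.3]
grip_width: 0.008
grip_force: 7.6
time: 12.12
position: [0.462, -0.0167, 0.0704]
tool_rot: [2.267, 2.174, 0.001]
ft_force: [-2.8, -1.9, 4.5]
grip_width: 0.006
grip_force: 2.3
t 12.12 rack xy [-44.6 -61.1] z 70.4 F [-2.76 -1.88  4.46] open 0.01
shift mm [61.1  0.2 -9.6] turn deg [ 0.02 -0.01  0.02]
time: 12.95
position: [0.4672, 0.0861, 0.1917]
tool_rot: [2.266, 2.174, 0.008]
ft_force: [-0.0, -0.1, 0.1]
grip_width: 0.003
grip_force: 0.0
time: 13.78
position: [0.466, 0.084, 0.1893]
tool_rot: [-2.267, -2.174, -0.0]
ft_force: [-0.1, -0.6, 0.3]
grip_width: 0.002
grip_force: 0.0
time: 14.62
position: [0.466, 0.0841, 0.1893]
tool_rot: [-2.267, -2.175, -0.0]
ft_force: [-0.7, -0.9, -0.9]
grip_width: 0.005
grip_force: 0.0
time: 15.45
position: [0.466, 0.0841, 0.1893]
motion px diff 9
```

View pics/s7.png

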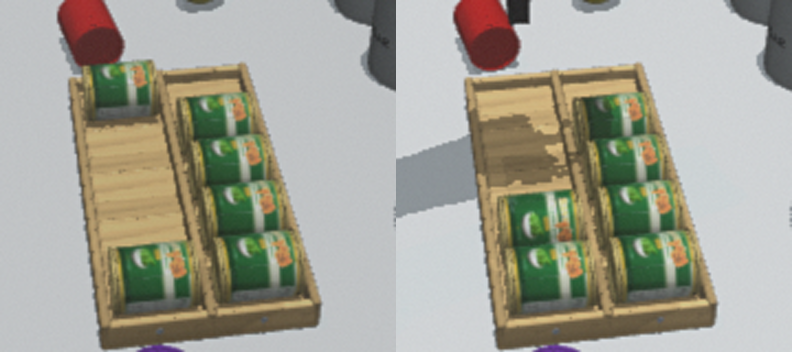

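The new tin is in the groove beside tin_first, at (540,215) in the right half. The other tins have not moved, and the gripper is clear. I wait a little longer for it to settle, then hand in.

```bash
python3 -m handwheel '[{"x":0,"y":0,"z":0,"wx":0,"wy":0,"wz":0},{"x":0,"y":0,"z":0,"wx":0,"wy":0,"wz":0},{"x":0,"y":0,"z":0,"wx":0,"wy":0,"wz":0},{"x":0,"y":0,"z":0,"wx":0,"wy":0,"wz":0},{"x":0,"y":0,"z":0,"wx":0,"wy":0,"wz":0},{"x":0,"y":0,"z":0,"wx":0,"wy":0,"wz":0},{"x":0,"y":0,"z":0,"wx":0,"wy":0,"wz":0},{"x":0,"y":0,"z":0,"wx":0,"wy":0,"wz":0},{"x":0,"y":0,"z":0,"wx":0,"wy":0,"wz":0},{"x":0,"y":0,"z":0,"wx":0,"wy":0,"wz":0}]' | head -1
python3 -c "
from bench import ctrl
print(ctrl.close_job())"
```

```text
time: 16.38
the job is handed in; nothing more can be done
None
```

I rolled the new tin over all three crests into the groove beside tin_first; in the last picture the loading end is clear and the other tins look unmoved. The job was handed in at about 16 s; no verdict came back.

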